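Wedge the rocking soldering hearth

ROBOT

A 6-joint arm with a two-finger parallel gripper is mounted at the origin on the work surface. World frame = base frame: x ahead of the robot, y to its left, z up, the work surface at z = 0. Lengths are in m, angles in rad, forces in N, time in s.
With the tool pointing down it reaches from about 0.25 to 0.725 m from the base axis. Payload 4 kg.
Tool frame: the origin (TCP) lies on the centre line of the jaws, within the pads' length; the fingertips stand 22 mm ahead of it and the grasp point (between the pads) lies 3 mm ahead of it; z points along the fingers, y is the line along which they close (so a half turn about z gives the same grasp; the last joint's range is limited). The gripper opens to 85 mm and grips with 20 to 120 N. Pads are 22 mm wide; open, the fingers measure 114 mm over their backs; the gripper's body (76 mm by 85 mm) begins 54 mm behind the grasp point. The pads swing forward as they close: fully open they stand 13 mm farther back than shut.
Start: joints at [1.345, 0.241, 0.005, 1.335, 0, 1.571], TCP at [0.112, 0.487, 0.253] pointing down, gripper open.
Joint ranges: [-2.72, 2.72], [-1.05, 1.87], [-1.09, 1.28], [-1.99, 2.15], [-1.42, 1.44], [-3.14, 3.14]. Speed limits (rad/s): [2.79, 2.79, 3.14, 3.14, 3.14, 3.14].

INTERFACE

Orientations are given as a rotation vector (axis times angle).
In Python, from workcell import sense, read_camera, camera_info, job_done gives the robot as it stands. The module is installed in compiled form; this text tells all that it offers.
- The arm moves only by the shell command python3 -m pendant 'ROWS' [FORCE]. ROWS is JSON, a list that holds one entry, the list of rows, each a list of 7 numbers: the shift along the tool's x, y, z in mm, then the turn, a rotation vector about the tool's x, y, z in degrees, then the finger opening in mm, from 0 to 85.4. In form: [[[x, y, z, ax, ay, az, claw], ...]]. A call has 1 to 20 rows; each row is the pose to reach, as a shift and turn from the pose commanded when the call began, along the tool's axes at that moment; what a row does not reach only later rows make up. A row lasts 1/8 s, in which the tool goes at most 62.5 mm and 10.7 degrees, less where a joint would pass 70% of its speed; a pose out of reach is approached as far as the arm can. A call with a gripper value outside its range is refused whole. The fingers move at their own pace and stop on an object; FORCE is the grip in N (left out, the last holds). Time passes only in rows, so rows that repeat a pose let the fingers close. It gives the time, the measured TCP pose, the force, the opening and the grip force at its end, in the units of the state.
- sense(): the state, without advancing time (a new reading comes with each control period).
- read_camera(name): name is "side" or "top" or "wrist"; returns the picture (400x640x3 uint8, red, green, blue); there is no depth.
- camera_info(name): a dict with "fov_y" (degrees; the focal length in pixels is half the picture's height over the tangent of half this angle, whatever the lens; pixels are square), "cx", "cy" (the principal point, pixels), "dist" ([k1, k2, p1, p2, k3] as OpenCV has them; the pictures are not rectified), "rvec" (rotation vector, rad) and "tvec" (3), from world to camera coordinates, as OpenCV has them. Camera axes: x right, y down, z forward; pixel columns grow to the right and rows downward; lengths in m; the calibration is good to about 2 mm. A picture is of the moment at which its call begins: read the wrist's pose just before it. camera_info takes no time and is no camera call; for the wrist camera it gives the pose at the moment of the call.
- job_done(): hands the job in; it is judged then, once.
The state is a dict: "t": time; "joint_positions": joint angles; "dq": joint speeds; "joint_efforts": joint torques, N m; "eef_pos": TCP position; "orientation": TCP orientation; "contact_force": force on the tool from outside, world axes, zero at the start; "torque": the same for the moment, N m; "finger_gap": finger opening in m; "finger_force": force on a finger pad.
Only numpy, scipy, OpenCV 4.12 (cv2) and the standard library are available. Lean on these libraries where they do the work, as an engineer would, in place of code of your own. Each camera call takes 0.05 s, during which the arm holds its last target. There are 200 camera calls.

TASK

The soldering hearth rocks on the bench because one of its legs has lost its rubber cap. Using only the fingertips and picking nothing up, press down on the brick's corner above the bare leg until you feel the hearth rock, then push the wooden wedge, thin end first, under that leg until it is snug and the hearth stands level, and press the same corner again, firmly but not hard, to make sure it no longer rocks. Do not shove the hearth out of its place, and leave the other things alone.

Things in the scene. Friction and masses are not known exactly. Their poses are not given: they have to be found in the camera images.
- hearth: soldering hearth, 1.2 kg, free on the bench: cream firebrick (114 mm along x, 230 along y, top 61 mm up) in a black frame 121 x 242 mm on four round legs at x = +-50, y = +-105; three have black rubber caps. Honeycomb board fast on top, x -37 to 53, y -35 to 105, 13 mm thick. Origin: at bench level under its middle; x to its far long side, y to its left, z up. Level when untouched
- test_spot (a point): where to press: on the brick's top, 61 mm above the bench, near the corner above the bare leg; x = -44, y = -98, z = 61 mm in the hearth's frame. Unwedged, 2 to 5 N pressed down here tip the hearth 3 to 6 degrees until the bare leg meets the bench (this spot sinks 5 to 9 mm); let go, it tips back level
- leg_spot (a point): bench-level point on the axis of the bare leg (near right; x = -50, y = -105, z = 0 mm in the hearth's frame). That leg is bare steel, 16 mm across, without cap; its flat end hangs 5 to 9 mm above the bench (differs each time) while the hearth is level
- wedge: wooden wedge lying flat before the bare leg, 90 x 40 mm, 20 mm high at the thick end, 2 mm at the thin end, 30 g. Origin: centre of its underside; x to the thin end (+45 mm; thick end face at -45), z up. Slides at 0.3 N; meets the leg when the leg axis is at x = 38 (gap 5 mm) to 18 (gap 9); then 2 to 4 N make it snug and it stays by friction; far more lifts or shoves the hearth
- third_hand: third-hand stand with three stacked iron discs (66 mm across) and tweezers on top, 105 mm high, standing on the honeycomb board at the hearth's far left; it weighs the hearth down there. Leave alone. Origin: centre of its underside
- flux_jar: white round jar, 48 mm across, 58 mm high, standing on the bench. Leave alone. Origin: centre of its underside
- tweezers: steel tweezers lying on the bench, 160 mm long, 8 mm high. Leave alone. Origin: centre of its underside
- charcoal: black charcoal block 55 x 95 x 28 mm on the bench. Leave alone. Origin: centre of its underside
- ring_dish: small white dish with rings, 84 mm across, 26 mm high. Leave alone. Origin: centre of its underside
- hammer: hammer with a wooden handle lying on the bench, 230 mm long. Leave alone. Origin: centre of its underside
- board_offcut: flat cream piece of honeycomb board, 75 x 48 x 13 mm. Leave alone. Origin: centre of its underside
Things that resemble listed ones, but are neither listed nor needed, are in the scene too. Of the things shaped like the wedge, the wooden one is meant.

How it is judged:
On the way, in this order (a step that is already met when the one before it is completed fails the run):
1. the corner above the bare leg is pressed with the fingers and the hearth rocks (contact force between the fingers and hearth above 0.8 N and angle between hearth's own z axis and vertical above 0.03 rad and horizontal distance between the grasp point and test_spot below 0.045 m), for 0.05 s.
2. the wedge is snug under the bare leg and the hearth level (x of leg_spot in the frame of wedge between -0.01 and 0.045 m and y of leg_spot in the frame of wedge between -0.021 and 0.021 m and contact force between wedge and hearth above 0.2 N and angle between hearth's own z axis and vertical below 0.011 rad), for 0.2 s.
3. the same corner is pressed again with at least 4 N and the hearth does not rock (x of leg_spot in the frame of wedge between -0.01 and 0.045 m and y of leg_spot in the frame of wedge between -0.021 and 0.021 m and angle between hearth's own z axis and vertical below 0.011 rad and contact force between the fingers and hearth above 4 N and horizontal distance between the grasp point and test_spot below 0.045 m), for 0.2 s.
At the end, for the whole second after the job is handed in: the wedge lies thin end in under the bare leg (within 21 mm of its middle line) and bears on it with over 0.2 N, the hearth is level within 0.011 rad, both at rest, after the corner was pressed and rocked, and after wedging was pressed again with 4 N or more for 0.2 s without rocking (all of step 2 and linear speed of each of hearth, wedge below 0.01 m/s); the robot touches nothing.
It fails at once if the wedge is lifted off the bench or tipped up (height (world z) of wedge above 0.01 m or angle between wedge's own z axis and vertical above 0.3 rad).
It fails at once if the hearth is shoved more than 20 mm from its place or lifted (distance of hearth from where it was at the start of the episode above 0.02 m or height (world z) of hearth above 0.015 m).
It fails at once if the hearth is pressed harder than 40 N (contact force between the fingers and hearth above 40 N).
It fails at once if one of the other things is moved more than 20 mm (distance of any of third_hand, flux_jar, tweezers, charcoal, ring_dish, hammer, board_offcut from where it was at the start of the episode above 0.02 m).
It fails at once if the third hand topples (angle between third_hand's own z axis and vertical above 0.4 rad).
It also fails if it takes over 64 s, if anything falls off the work surface, if the arm or the gripper's body presses on something with over 40 N, if the wrist force passes 120 N, or if a joint passes its speed limit or range.

## Working session

There is one attempt and no reset: what is moved stays moved. The work goes in short steps, Python scripts to look and compute and a shell command to move; the robot and the scene stay as the last step left them, time stands still between calls to the robot, and variables do not carry over. Pictures are saved under pics/ and viewed, at most 10 in all, crops included, and the job is handed in when it is done.

```bash
mkdir -p pics
python3 - <<'E'
from workcell import *
import cv2
s=sense(); print(s)
for n in("top","side"):
    i=camera_info(n);print(n,i)
    cv2.imwrite(f"pics/{n}0.png",read_camera(n)[:,:,::-1])
E
```

```text
{'t': 0.0, 'joint_positions': array([ 1.34501296e+00,  2.41388416e-01,  3.70705289e-03,  1.33519853e+00,
       -7.58218992e-06,  1.57079326e+00]), 'dq': array([ 0.00062413,  0.00063768,  0.00025738,  0.00123625, -0.00017651,
        0.00089805]), 'joint_efforts': array([ 1.40642401e-04, -3.72312069e+01,  2.52411675e+01,  1.67618156e-02,
        1.86511738e-05,  2.74076442e-06]), 'eef_pos': array([0.11180402, 0.48672996, 0.25241863]), 'orientation': array([-0.35387624, -3.12136797,  0.00325314]), 'contact_force': array([ 0.05153895, -0.01348418,  0.85528586]), 'torque': array([ 0.00280379,  0.00304317, -0.04688403]), 'finger_force': 0.0, 'finger_gap': 0.08541398692807352}
top {'fov_y': 45.93971816513221, 'cx': 307.7977526710094, 'cy': 198.62523548120524, 'dist': array([-0.08517188,  0.        ,  0.        ,  0.        ,  0.        ]), 'rvec': array([ 2.11142111, -2.1678779 ,  0.13563526]), 'tvec': array([-1.02699890e-03,  5.66570542e-01,  1.37962306e+00])}
side {'fov_y': 54.58882798460994, 'cx': 320.4837745259998, 'cy': 198.71355504225738, 'dist': array([-0.02753686,  0.        ,  0.        ,  0.        ,  0.        ]), 'rvec': array([ 2.25387631, -0.67098248,  0.27315296]), 'tvec': array([-0.50765527,  0.26849105,  0.95997894])}
```

View pics/top0.png

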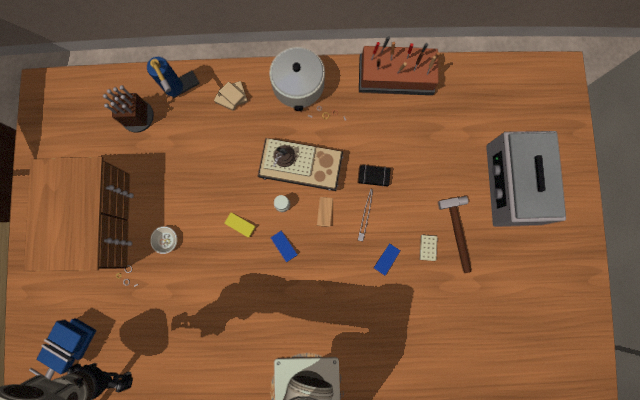

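View pics/side0.png

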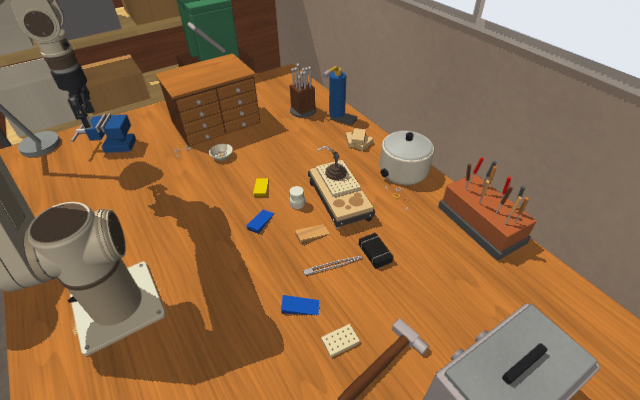

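The top view shows the hearth at about (300,164). These could be taken for the wedge: wood (325,211), blue (284,246), blue (387,259) and yellow (239,224). I choose the wooden one at (325,211), just before the hearth's near-right corner. I'll check it in a close crop.

Run:
```python
import cv2
a=cv2.imread("pics/top0.png")[130:240,245:385];b=cv2.imread("pics/side0.png")[150:260,270:410]
cv2.imwrite("pics/ct.png",cv2.resize(a,(770,600),interpolation=2) if 0 else cv2.resize(a,None,fx=5,fy=5,interpolation=2))
cv2.imwrite("pics/cs.png",cv2.resize(b,None,fx=5,fy=5,interpolation=2))
```

```text
(no output)
```

View pics/ct.png

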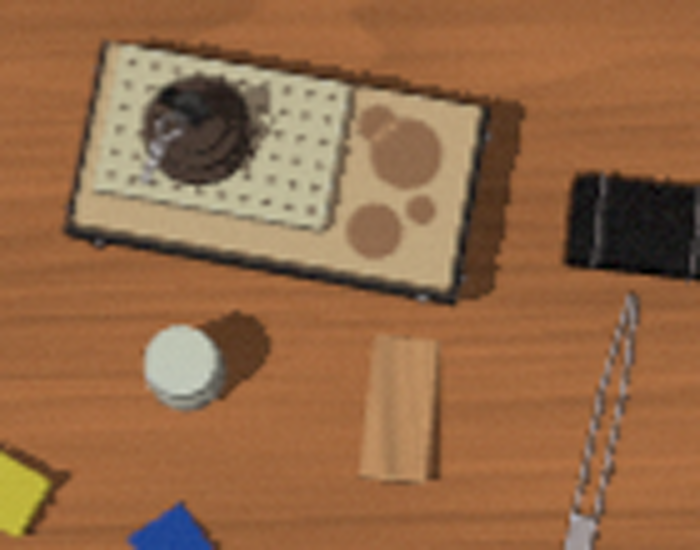

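View pics/cs.png

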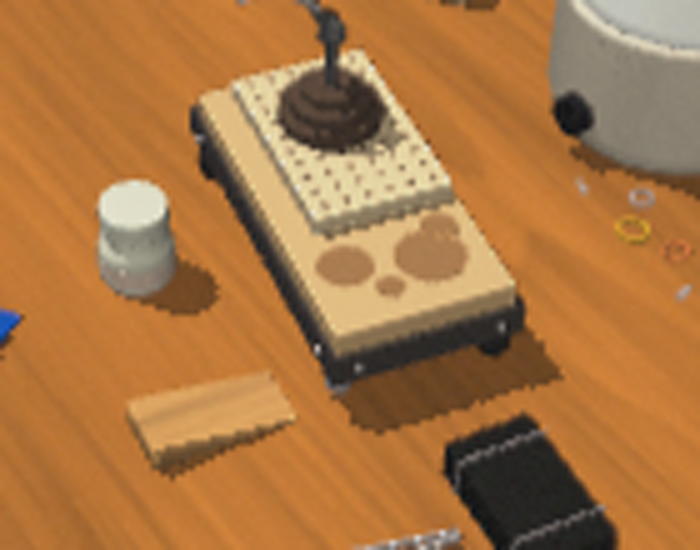

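The crops confirm the wooden wedge. Its thin end is toward the hearth: crop corners (375,335) and (437,340) thin, (360,475) and (430,481) thick. Brick-top corners in the top crop are (112,45), (485,105), (455,292) and (75,228). Next I fit the poses.

```bash
cat > h.py <<'E'
import numpy as np,cv2
from scipy.optimize import least_squares
from workcell import camera_info
def proj(n,P):
    i=camera_info(n);f=200/np.tan(np.radians(i["fov_y"]/2))
    K=np.array([[f,0,i["cx"]],[0,f,i["cy"]],[0,0,1]])
    return cv2.projectPoints(np.array(P,float),i["rvec"],i["tvec"],K,i["dist"])[0][:,0]
def place(p,L):
    c,s=np.cos(p[2]),np.sin(p[2]);L=np.array(L,float)
    return np.c_[p[0]+c*L[:,0]-s*L[:,1],p[1]+s*L[:,0]+c*L[:,1],L[:,2]]
def fit(obs,p0):
    f=lambda p:np.concatenate([(proj(n,place(p,L))-px).ravel() for n,L,px in obs])
    r=least_squares(f,p0,loss="soft_l1");return r.x,r.fun.reshape(-1,2)
E
python3 - <<'E'
from h import *
T=lambda a:np.array(a)/5+[245,130]
S=lambda a:np.array(a)/5+[270,150]
B=[(.057,.115,.061),(.057,-.115,.061),(-.057,-.115,.061),(-.057,.115,.061)]
ot=("top",B,T([(112,45),(485,105),(455,292),(75,228)]))
os=("side",[B[1],B[2],B[3]],S([(516,288),(335,345),(200,98)]))
W=[(.045,.02,.002),(.045,-.02,.002),(-.045,-.02,.02),(-.045,.02,.02)]
wt=("top",W,T([(375,335),(437,340),(430,481),(360,475)]))
ws=("side",W,S([(270,374),(295,412),(155,455),(128,402)]))
for nm,o in(("hearth",[ot,os]),("hT",[ot]),("wedge",[wt,ws]),("wT",[wt])):
    p,r=fit(o,[.5,0,-.1]);print(nm,p.round(4),r.round(1).tolist())
    if nm=="hearth":print("test,leg",place(p,[(-.044,-.098,.061),(-.05,-.105,0)]).round(4).tolist())
E
```

```text
hearth [ 6.721e-01  3.000e-04 -1.971e-01] [[-0.1, -0.4], [0.3, -0.1], [0.1, -0.6], [0.3, -0.6], [-0.2, 0.2], [-0.4, -0.3], [-1.9, 0.6]]
test,leg [[0.6097, -0.0872, 0.061], [0.6025, -0.0929, 0.0]]
hT [ 0.6708  0.0008 -0.1964] [[-0.3, 0.1], [0.1, 0.3], [0.0, -0.2], [0.1, -0.1]]
wedge [ 0.5315 -0.0681 -0.1077] [[-0.1, -0.8], [0.4, -0.8], [-0.2, -0.5], [0.6, -0.4], [-1.3, -0.2], [-0.0, 1.2], [-0.5, -0.5], [-0.9, 0.6]]
wT [ 0.5296 -0.0675 -0.11  ] [[-0.2, -0.2], [0.3, -0.2], [-0.4, 0.1], [0.4, 0.2]]
```

```bash
cat > go.py <<'E'
import sys,numpy as np
from scipy.spatial.transform import Rotation as R
from workcell import sense
# args: x y z (TCP target, m) yaw(rad of tool y relative to world y)
s=sense();A=R.from_rotvec(s["orientation"])
t=np.array([float(v) for v in sys.argv[1:4]]);w=float(sys.argv[4])
G=R.from_matrix(np.c_[[-np.cos(w),-np.sin(w),0],[-np.sin(w),np.cos(w),0],[0,0,-1]])
print(s["t"],s["eef_pos"].round(4),s["contact_force"].round(2),"shift mm",(A.inv().apply(t-s["eef_pos"])*1000).round(1),"turn deg",np.degrees((A.inv()*G).as_rotvec()).round(2))
E
python3 go.py .609 -.087 .15 -.11; python3 go.py .609 -.087 .25 -.11
```

```text
0.1 [0.1118 0.4868 0.2525] [ 0.26  0.02 -0.02] shift mm [-613.  -447.8  103.3] turn deg [-0.1  -0.   -6.63]
0.1 [0.1118 0.4868 0.2525] [ 0.26  0.02 -0.02] shift mm [-613.  -447.9    3.3] turn deg [-0.1  -0.   -6.63]
```

```bash
python3 -m pendant '[[[-60,-44,0,0,0,0,0],[-120,-88,0,0,0,0,0],[-180,-131,0,0,0,0,0],[-240,-175,0,0,0,0,0],[-300,-219,0,0,0,0,0],[-360,-263,0,0,0,0,0],[-420,-307,0,0,0,0,0],[-480,-350,0,0,0,0,0],[-540,-394,0,0,0,-3,0],[-590,-431,0,0,0,-6,0],[-613,-448,10,0,0,-6.6,0],[-613,-448,50,0,0,-6.6,0],[-613,-448,90,0,0,-6.6,0],[-613,-448,103,0,0,-6.6,0],[-613,-448,103,0,0,-6.6,0],[-613,-448,103,0,0,-6.6,0],[-613,-448,103,0,0,-6.6,0],[-613,-448,103,0,0,-6.6,0],[-613,-448,103,0,0,-6.6,0],[-613,-448,103,0,0,-6.6,0]]]' 20; python3 go.py .609 -.087 .088 -.11
```

```text
t: 2.6
eef_pos: [0.6091, -0.0865, 0.1505]
orientation: [0.173, 3.137, -0.0]
contact_force: [-0.3, 0.9, -0.3]
finger_gap: 0.0001
finger_force: 0.0
2.6 [ 0.6091 -0.0865  0.1505] [-0.26  0.94 -0.29] shift mm [ 0.  -0.5 62.5] turn deg [-0.    0.01 -0.03]
```

```bash
python3 -m pendant '[[[0,0,30,0,0,0,0],[0,0,55,0,0,0,0],[0,0,62,0,0,0,0],[0,0,62,0,0,0,0],[0,0,62,0,0,0,0]]]'; python3 -m pendant '[[[0,0,1,0,0,0,0],[0,0,2,0,0,0,0],[0,0,3,0,0,0,0],[0,0,4,0,0,0,0],[0,0,5,0,0,0,0],[0,0,6,0,0,0,0],[0,0,6,0,0,0,0]]]'; python3 -m pendant '[[[0,0,1,0,0,0,0],[0,0,2,0,0,0,0],[0,0,2,0,0,0,0]]]'
```

```text
t: 3.22
eef_pos: [0.61, -0.0867, 0.0896]
orientation: [0.174, 3.135, -0.0]
contact_force: [0.6, -0.2, 0.5]
finger_gap: 0.0002
finger_force: 0.0
t: 4.1
eef_pos: [0.6087, -0.0866, 0.0825]
orientation: [-0.174, -3.136, 0.0]
contact_force: [-2.2, 1.2, 3.6]
finger_gap: 0.0002
finger_force: 1.8
t: 4.47
eef_pos: [0.6088, -0.0867, 0.0803]
orientation: [-0.174, -3.136, 0.001]
contact_force: [-3.7, -1.0, 5.3]
finger_gap: 0.0001
finger_force: 2.4
```

```bash
python3 -m pendant '[[[0,0,1,0,0,0,0],[0,0,2,0,0,0,0],[0,0,2,0,0,0,0]]]'
```

```text
t: 4.85
eef_pos: [0.6091, -0.0866, 0.0782]
orientation: [0.174, 3.137, -0.0]
contact_force: [-2.6, -0.7, 4.8]
finger_gap: -0.0
finger_force: 2.1
```

```bash
python3 -m pendant '[[[0,0,1,0,0,0,0],[0,0,1.5,0,0,0,0],[0,0,1.5,0,0,0,0]]]'
python3 - <<'E'
from workcell import *
import cv2
a=read_camera("side")[150:260,270:410,::-1]
cv2.imwrite("pics/r1.png",cv2.resize(a,None,fx=5,fy=5,interpolation=2))
E
```

```text
t: 5.22
eef_pos: [0.609, -0.0866, 0.0767]
orientation: [-0.174, -3.137, 0.0]
contact_force: [-3.3, -1.4, 4.4]
finger_gap: 0.0001
finger_force: 2.2
```

View pics/r1.png

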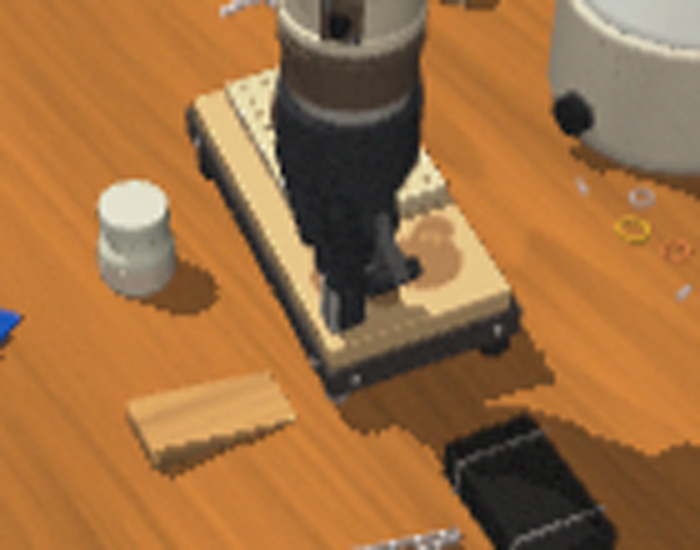

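The fingers are on the near-right corner. It has dropped: the leg bottom moved from crop (340,388) to about (342,398), so the hearth is rocking. I'll go a little further to feel the leg bottom out.

```bash
python3 -m pendant '[[[0,0,1,0,0,0,0],[0,0,1,0,0,0,0],[0,0,1,0,0,0,0]]]';python3 -m pendant '[[[0,0,1,0,0,0,0],[0,0,1,0,0,0,0],[0,0,1,0,0,0,0]]]'
```

```text
t: 5.65
eef_pos: [0.6091, -0.0866, 0.0762]
orientation: [0.174, 3.137, -0.0]
contact_force: [-4.1, -0.7, 6.3]
finger_gap: -0.0
finger_force: 3.2
t: 6.02
eef_pos: [0.6091, -0.0866, 0.076]
orientation: [0.174, 3.136, -0.0]
contact_force: [-6.6, -0.2, 10.6]
finger_gap: 0.0001
finger_force: 5.3
```

The leg has bottomed out, so the gap is about 7 mm. Now I release and go down beside the wedge on its left.

```bash
python3 -m pendant '[[[0,0,-3,0,0,0,0],[0,0,-6,0,0,0,0],[0,0,-10,0,0,0,0],[0,0,-25,0,0,0,0],[0,0,-45,0,0,0,0],[0,0,-45,0,0,0,0]]]'; python3 go.py .524 -.017 .12 -.11; python3 go.py .524 -.017 .027 -.11
python3 - <<'E'
from h import *
print(proj("top",[(.6,.05,.058)]))
f=lambda p:proj("top",[(p[0],p[1],.058)])[0]-[281.5,202]
print("jar",least_squares(f,[.5,.05]).x)
E
```

```text
t: 6.78
eef_pos: [0.6106, -0.0867, 0.1222]
orientation: [0.173, 3.132, -0.0]
contact_force: [0.3, 0.7, -0.2]
finger_gap: -0.0001
finger_force: 0.0
6.775 [ 0.6106 -0.0867  0.1222] [ 0.28  0.7  -0.24] shift mm [93.8 59.7  1.8] turn deg [-0.    0.26 -0.03]
6.775 [ 0.6106 -0.0867  0.1222] [ 0.28  0.7  -0.24] shift mm [94.2 59.8 94.8] turn deg [-0.    0.26 -0.03]
[[285.32174586 187.24150802]]
jar [0.55585085 0.06218463]
```

```bash
python3 -m pendant '[[[40,25,0,0,0,0,0],[80,50,0,0,0,0,0],[94,60,10,0,0,0,0],[94,60,45,0,0,0,0],[94,60,80,0,0,0,0],[94,60,94,0,0,0,0],[94,60,94,0,0,0,0],[94,60,94,0,0,0,0]]]'
python3 - <<'E'
from workcell import *
import cv2
a=read_camera("top")[130:240,245:385,::-1]
cv2.imwrite("pics/t2.png",cv2.resize(a,None,fx=5,fy=5,interpolation=2))
E
```

```text
t: 7.78
eef_pos: [0.5233, -0.0167, 0.0268]
orientation: [0.174, 3.135, 0.0]
contact_force: [-0.3, 1.0, 0.1]
finger_gap: -0.0002
finger_force: 0.0
```

View pics/t2.png

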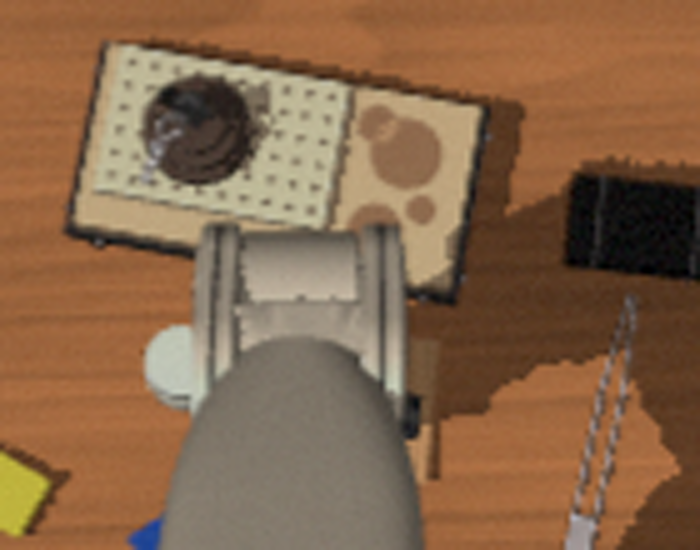

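The hearth is back in place and level, with its corners unchanged. The arm hides most of the wedge. I'll push the wedge sideways toward the leg's line.

```bash
python3 -m pendant '[[[0,-4,0,0,0,0,0],[0,-8,0,0,0,0,0],[0,-11,0,0,0,0,0],[0,-14,0,0,0,0,0],[0,-17,0,0,0,0,0],[0,-20,0,0,0,0,0],[0,-23,0,0,0,0,0],[0,-26,0,0,0,0,0],[0,-29,0,0,0,0,0],[0,-31,0,0,0,0,0],[0,-31,0,0,0,0,0]]]'; python3 -m pendant '[[[0,8,0,0,0,0,0],[0,12,-20,0,0,0,0],[20,12,-60,0,0,0,0],[60,12,-100,0,0,0,0],[120,12,-100,0,0,0,0],[140,12,-100,0,0,0,0],[140,12,-100,0,0,0,0],[140,12,-100,0,0,0,0]]]'
python3 - <<'E'
from workcell import *
import cv2
a=read_camera("top")[160:240,265:385,::-1]
cv2.imwrite("pics/t3.png",cv2.resize(a,None,fx=6,fy=6,interpolation=2))
E
```

```text
t: 9.2
eef_pos: [0.5188, -0.0475, 0.0258]
orientation: [-0.174, -3.137, 0.0]
contact_force: [0.4, 0.2, 0.3]
finger_gap: -0.0001
finger_force: 0.0
t: 10.2
eef_pos: [0.3827, -0.0198, 0.1263]
orientation: [0.173, 3.134, 0.0]
contact_force: [0.2, -0.8, 0.1]
finger_gap: -0.0001
finger_force: 0.0
```

View pics/t3.png

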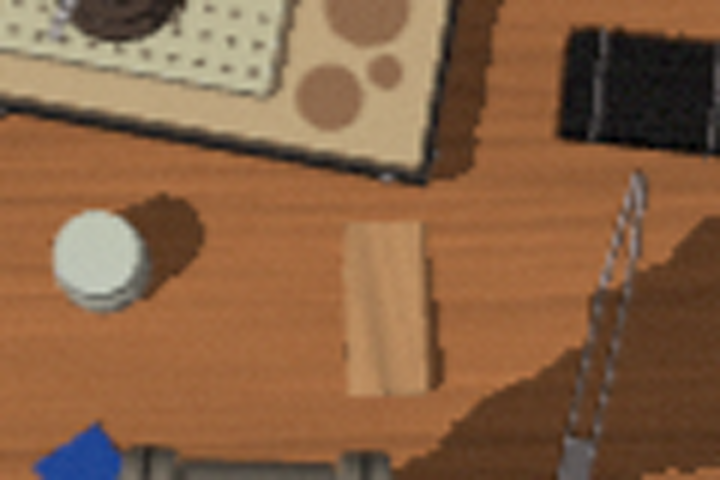

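The wedge is now nearer the leg's line and turned slightly. Its corners in the crop are thin (345,221) and (421,221), thick (431,395) and (347,395). The brick corner is at (423,170).

```bash
python3 - <<'E'
from h import *
T=lambda a:np.array(a)/6+[265,160]
W=[(.045,.02,.002),(.045,-.02,.002),(-.045,-.02,.02),(-.045,.02,.02)]
p,r=fit([("top",W,T([(345,221),(422,221),(431,395),(347,395)]))],[.53,-.08,0]);print(p.round(4),r.round(1).tolist())
print("brick corner",proj("top",place([.671,.0005,-.196],[(-.057,-.115,.061)])),T([(423,170)]))
leg=np.array([.602,-.093]);c,s=np.cos(p[2]),np.sin(p[2]);d=leg-p[:2]
print("leg in wedge",c*d[0]+s*d[1],-s*d[0]+c*d[1])
print("behind",place(p,[(-.045,0,0),(-.09,0,0)]))
E
python3 go.py .43 -.08 .12 0
```

```text
[ 0.5299 -0.0805 -0.0097] [[-0.0, 0.3], [0.1, 0.1], [-0.5, -0.3], [0.3, -0.1]]
brick corner [[336.105064   188.08702003]] [[335.5        188.33333333]]
leg in wedge 0.07217409444168191 -0.011762882101767017
behind [[ 0.48494504 -0.08010539  0.        ]
 [ 0.43994714 -0.07967055  0.        ]]
10.25 [ 0.3828 -0.0199  0.1261] [ 0.55  0.11 -0.31] shift mm [-53.5 -54.5   6.2] turn deg [ 0.    0.11 -6.32]
```

```bash
python3 go.py .452 -.078 .12 -.15;python3 go.py .452 -.078 .027 -.15
```

```text
10.25 [ 0.3828 -0.0199  0.1261] [ 0.55  0.11 -0.31] shift mm [-75.1 -50.1   6.3] turn deg [0.01 0.11 2.27]
10.25 [ 0.3828 -0.0199  0.1261] [ 0.55  0.11 -0.31] shift mm [-75.  -50.1  99.3] turn deg [0.01 0.11 2.27]
```

```bash
python3 -m pendant '[[[-40,-25,0,0,0,1,12],[-75,-50,10,0,0,2.3,12],[-75,-50,50,0,0,2.3,12],[-75,-50,90,0,0,2.3,12],[-75,-50,99,0,0,2.3,12],[-75,-50,99,0,0,2.3,12],[-75,-50,99,0,0,2.3,12]]]'; python3 -m pendant '[[[-5,0,0,0,0,0,12],[-10,0,0,0,0,0,12],[-14,0,0,0,0,0,12],[-17,0,0,0,0,0,12],[-20,0,0,0,0,0,12],[-23,0,0,0,0,0,12],[-26,0,0,0,0,0,12],[-29,0,0,0,0,0,12],[-32,0,0,0,0,0,12],[-35,0,0,0,0,0,12],[-38,0,0,0,0,0,12],[-40,0,0,0,0,0,12],[-40,0,0,0,0,0,12]]]';python3 -m pendant '[[[20,0,0,0,0,0,12],[50,0,-60,0,0,0,12],[100,0,-100,0,0,0,12],[130,0,-100,0,0,0,12],[130,0,-100,0,0,0,12]]]'
python3 - <<'E'
from workcell import *
import cv2
a=read_camera("top")[160:240,265:385,::-1]
cv2.imwrite("pics/t4.png",cv2.resize(a,None,fx=6,fy=6,interpolation=2))
E
```

```text
t: 11.12
eef_pos: [0.4517, -0.0781, 0.0281]
orientation: [0.236, 3.13, -0.0]
contact_force: [-0.0, -0.5, 0.2]
finger_gap: 0.0119
finger_force: 0.0
t: 12.75
eef_pos: [0.4898, -0.084, 0.0268]
orientation: [0.237, 3.132, -0.0]
contact_force: [-0.1, 0.4, -0.5]
finger_gap: 0.0121
finger_force: 0.0
t: 13.38
eef_pos: [0.3588, -0.0641, 0.1273]
orientation: [-0.237, -3.132, -0.0]
contact_force: [1.1, -0.1, 0.5]
finger_gap: 0.0124
finger_force: 0.0
```

View pics/t4.png

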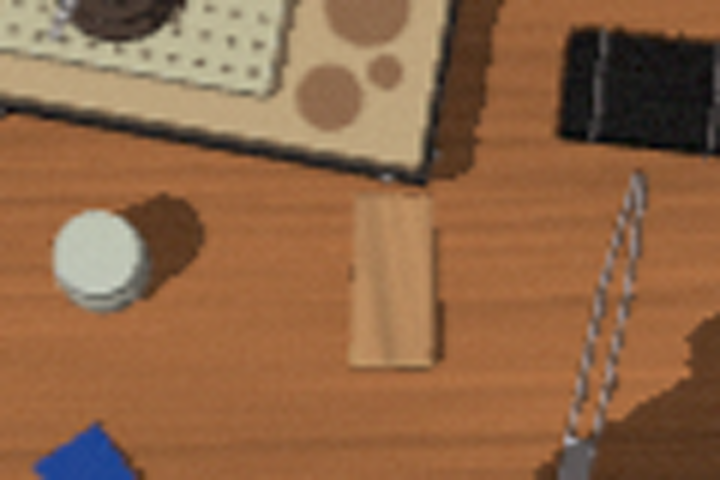

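The wedge has moved up to the hearth's edge. Its corners are thin (357,194) and (431,194), thick (435,367) and (349,367).

```bash
python3 - <<'E'
from h import *
T=lambda a:np.array(a)/6+[265,160]
W=[(.045,.02,.002),(.045,-.02,.002),(-.045,-.02,.02),(-.045,.02,.02)]
p,r=fit([("top",W,T([(357,194),(431,194),(435,367),(349,367)]))],[.53,-.08,0]);print(p.round(4),r.round(1).tolist())
leg=np.array([.602,-.093]);c,s=np.cos(p[2]),np.sin(p[2]);d=leg-p[:2]
print("leg in wedge",c*d[0]+s*d[1],-s*d[0]+c*d[1])
print("behind",place(p,[(-.045,0,0),(-.08,0,0)]))
E
python3 go.py .455 -.08 .12 -.1; python3 go.py .455 -.08 .027 -.1
```

```text
[ 0.544  -0.0845 -0.0446] [[-0.4, 0.1], [0.2, 0.3], [-0.5, -0.1], [0.6, -0.3]]
leg in wedge 0.05834889509692463 -0.005918658830619953
behind [[ 0.49901753 -0.0824817   0.        ]
 [ 0.4640523  -0.080922    0.        ]]
13.425 [ 0.3606 -0.0643  0.1273] [ 0.43  0.53 -0.08] shift mm [-95.7  -1.3   7.4] turn deg [-0.    0.08 -2.91]
13.425 [ 0.3606 -0.0643  0.1273] [ 0.43  0.53 -0.08] shift mm [-95.6  -1.3 100.4] turn deg [-0.    0.08 -2.91]
```

```bash
python3 -m pendant '[[[-50,0,0,0,0,0,12],[-95,0,10,0,0,0,12],[-95,0,60,0,0,0,12],[-95,0,100,0,0,0,12],[-95,0,100,0,0,0,12],[-103,0,100,0,0,0,12],[-111,0,100,0,0,0,12],[-118,0,100,0,0,0,12],[-124,0,100,0,0,0,12],[-130,0,100,0,0,0,12],[-133,0,100,0,0,0,12],[-136,0,100,0,0,0,12],[-139,0,100,0,0,0,12],[-142,0,100,0,0,0,12],[-145,0,100,0,0,0,12],[-148,0,100,0,0,0,12],[-150,0,100,0,0,0,12],[-150,0,100,0,0,0,12]]]'; python3 -m pendant '[[[-2,0,0,0,0,0,12],[-4,0,0,0,0,0,12],[-5,0,0,0,0,0,12],[-5,0,0,0,0,0,12]]]';python3 -m pendant '[[[-1,0,0,0,0,0,12],[-2,0,0,0,0,0,12],[-2,0,0,0,0,0,12]]]'
```

```text
t: 15.68
eef_pos: [0.5096, -0.087, 0.0268]
orientation: [0.237, 3.132, -0.0]
contact_force: [0.6, -0.1, 0.1]
finger_gap: 0.0123
finger_force: 0.0
t: 16.18
eef_pos: [0.5145, -0.0878, 0.0268]
orientation: [0.237, 3.132, -0.0]
contact_force: [0.7, -0.2, 0.2]
finger_gap: 0.012
finger_force: 0.0
t: 16.55
eef_pos: [0.5164, -0.088, 0.0268]
orientation: [0.237, 3.133, -0.0]
contact_force: [-0.2, 0.1, -0.1]
finger_gap: 0.0119
finger_force: 0.0
```

```bash
for i in 1 2; do python3 -m pendant '[[[-1,0,0,0,0,0,12],[-1,0,0,0,0,0,12]]]'|sed -n 2p\;4p; done;  python3 -m pendant '[[[-1,0,0,0,0,0,12],[-1,0,0,0,0,0,12]]]'|sed -n 2p\;4p
```

```text
eef_pos: [0.5174, -0.0882, 0.0268]
contact_force: [-0.3, -0.0, -0.0]
eef_pos: [0.5184, -0.0884, 0.0268]
contact_force: [0.0, 0.3, -0.7]
eef_pos: [0.5194, -0.0885, 0.0268]
contact_force: [-0.0, -0.2, -0.4]
```

```bash
python3 -m pendant '[[[-1,0,0,0,0,0,12],[-1,0,0,0,0,0,12]]]'|sed -n 2p\;4p; python3 -m pendant '[[[-1,0,0,0,0,0,12],[-1,0,0,0,0,0,12]]]'|sed -n 2p\;4p
```

```text
eef_pos: [0.5204, -0.0886, 0.0268]
contact_force: [0.4, 0.0, 0.4]
eef_pos: [0.5214, -0.0888, 0.0268]
contact_force: [1.0, 0.2, 0.1]
```

```bash
python3 -m pendant '[[[-1,0,0,0,0,0,12],[-1,0,0,0,0,0,12]]]'|sed -n 2p\;4p; python3 -m pendant '[[[-1,0,0,0,0,0,12],[-1,0,0,0,0,0,12]]]'|sed -n 2p\;4p
```

```text
eef_pos: [0.5223, -0.0889, 0.0268]
contact_force: [-0.4, -0.3, -0.5]
eef_pos: [0.5234, -0.0891, 0.0268]
contact_force: [0.8, -0.2, -0.3]
```

```bash
python3 -m pendant '[[[-1,0,0,0,0,0,12],[-1,0,0,0,0,0,12]]]'|sed -n 2p\;4p; python3 -m pendant '[[[-1,0,0,0,0,0,12],[-1,0,0,0,0,0,12]]]'|sed -n 2p\;4p
```

```text
eef_pos: [0.5244, -0.0893, 0.0268]
contact_force: [0.6, 0.3, 0.0]
eef_pos: [0.5253, -0.0894, 0.0268]
contact_force: [-0.4, -0.4, 0.0]
```

```bash
python3 -m pendant '[[[-1,0,0,0,0,0,12],[-1,0,0,0,0,0,12]]]'|sed -n 2p\;4p; python3 -m pendant '[[[-1,0,0,0,0,0,12],[-1,0,0,0,0,0,12]]]'|sed -n 2p\;4p
```

```text
eef_pos: [0.5263, -0.0896, 0.0268]
contact_force: [0.2, 0.3, -0.6]
eef_pos: [0.5273, -0.0897, 0.0268]
contact_force: [0.0, -0.1, 1.0]
```

```bash
python3 -m pendant '[[[-1,0,0,0,0,0,12],[-1,0,0,0,0,0,12]]]'|sed -n 2p\;4p
python3 - <<'E'
from workcell import *
import cv2
a=read_camera("side")[190:255,285:385,::-1]
cv2.imwrite("pics/s5.png",cv2.resize(a,None,fx=8,fy=8,interpolation=2))
E
```

```text
eef_pos: [0.5283, -0.0898, 0.0268]
contact_force: [0.1, 0.0, 0.3]
```

View pics/s5.png

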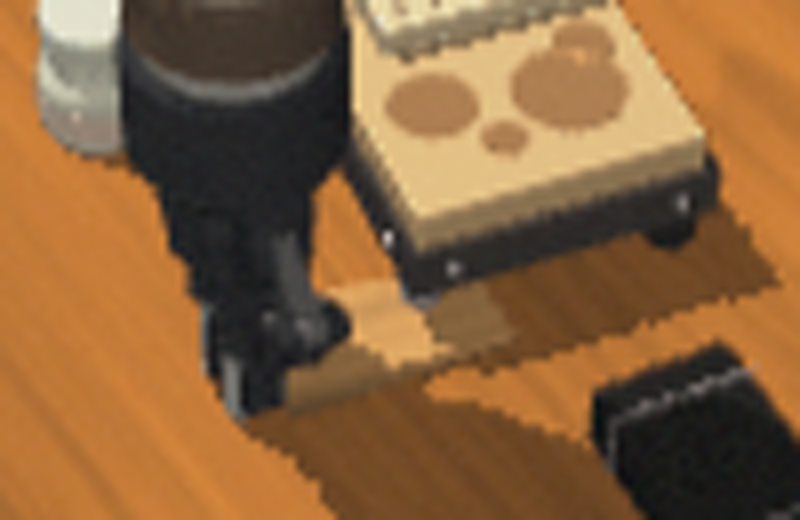

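The wedge's thin end is past the leg, whose bottom is at crop (420,298); the thin corner is at (515,335). The hearth is still level and there is no push force yet, so I go on.

```bash
python3 -m pendant '[[[-1,0,0,0,0,0,12],[-1,0,0,0,0,0,12]]]'|sed -n 2p\;4p; python3 -m pendant '[[[-1,0,0,0,0,0,12],[-1,0,0,0,0,0,12]]]'|sed -n 2p\;4p
python3 - <<'E'
from h import *
S=lambda a:(np.array(a)/8+[285,190])
W=[(.045,-.02,.0),(-.045,-.02,0)]
print("thin R pix",S([(515,335),(285,408)]))
for y in(-.04,-.1,-.15):
  p=np.array([.5375+.045*np.cos(y),-.091+.045*np.sin(y)+.002,y]);print(y,p,proj("side",place(p,W)))
print("leg",proj("side",[(.602,-.093,.007)]),S([(420,298)]))
E
```

```text
eef_pos: [0.529, -0.09, 0.0268]
contact_force: [-1.0, 0.2, 1.3]
eef_pos: [0.5296, -0.0901, 0.0267]
contact_force: [-3.3, 1.0, 1.4]
thin R pix [[349.375 231.875]
 [320.625 241.   ]]
-0.04 [ 0.582464   -0.09079952 -0.04      ] [[347.66414048 230.86050071]
 [321.2150736  243.17062964]]
-0.1 [ 0.58227519 -0.0934925  -0.1       ] [[348.29077525 232.22503586]
 [320.84561475 243.33107513]]
-0.15 [ 0.5819947  -0.09572472 -0.15      ] [[348.73308635 233.38665919]
 [320.52861702 243.45159953]]
leg [[336.97440327 228.5536964 ]] [[337.5  227.25]]
```

```bash
python3 -m pendant '[[[-0.4,0,0,0,0,0,12],[-0.4,0,0,0,0,0,12],[-0.4,0,0,0,0,0,12]]]'|sed -n 2p\;4p; python3 -c "
from workcell import sense
print(sense()['contact_force'])"
```

```text
eef_pos: [0.53, -0.0901, 0.0267]
contact_force: [-4.1, 0.3, 3.0]
[-4.13614373  0.2792259   3.02655381]
```

Snug at about 4 N. I back off, rise, close the fingers and move over the test spot.

```bash
python3 -m pendant '[[[1,0,0,0,0,0,12],[5,0,0,0,0,0,12],[20,0,0,0,0,0,12],[30,0,-40,0,0,0,0],[30,0,-90,0,0,0,0],[30,0,-100,0,0,0,0],[30,0,-100,0,0,0,0],[30,0,-100,0,0,0,0]]]'; python3 go.py .609 -.087 .12 -.15;python3 go.py .609 -.087 .09 -.15
```

```text
t: 21.48
eef_pos: [0.5001, -0.0855, 0.1254]
orientation: [-0.237, -3.131, -0.0]
contact_force: [-0.8, 0.6, 0.4]
finger_gap: -0.0
finger_force: 0.0
21.475 [ 0.5001 -0.0855  0.1254] [-0.79  0.63  0.4 ] shift mm [-107.9   14.9    5.2] turn deg [ 0.   -0.12 -0.05]
21.475 [ 0.5001 -0.0855  0.1254] [-0.79  0.63  0.4 ] shift mm [-108.    14.9   35.2] turn deg [ 0.   -0.12 -0.05]
```

```bash
python3 -m pendant '[[[-50,8,0,0,0,0,0],[-100,15,0,0,0,0,0],[-108,15,5,0,0,0,0],[-108,15,25,0,0,0,0],[-108,15,38,0,0,0,0],[-108,15,40,0,0,0,0],[-108,15,40,0,0,0,0]]]'|sed -n 2p\;4p; python3 -m pendant '[[[0,0,1,0,0,0,0],[0,0,2,0,0,0,0],[0,0,2,0,0,0,0]]]'|sed -n 2p\;4p;python3 -m pendant '[[[0,0,1,0,0,0,0],[0,0,1,0,0,0,0]]]'|sed -n 2p\;4p
```

```text
eef_pos: [0.6096, -0.0871, 0.0869]
contact_force: [0.6, -0.9, 0.2]
eef_pos: [0.61, -0.0871, 0.0852]
contact_force: [-0.6, 0.2, 0.1]
eef_pos: [0.6098, -0.087, 0.0837]
contact_force: [0.2, -0.7, -0.1]
```

```bash
python3 -m pendant '[[[0,0,1,0,0,0,0],[0,0,1,0,0,0,0]]]'|sed -n 2p\;4p
```

```text
eef_pos: [0.61, -0.0871, 0.0831]
contact_force: [-1.5, 0.8, 3.1]
```

```bash
python3 -m pendant '[[[0,0,0.7,0,0,0,0],[0,0,0.7,0,0,0,0]]]'|sed -n 2p\;4p; python3 -m pendant '[[[0,0,0.6,0,0,0,0],[0,0,0.6,0,0,0,0],[0,0,0.6,0,0,0,0],[0,0,0.6,0,0,0,0]]]'|sed -n 2p\;4,6p
```

```text
eef_pos: [0.6099, -0.0871, 0.083]
contact_force: [-2.0, -0.1, 6.6]
eef_pos: [0.61, -0.0871, 0.083]
contact_force: [-3.6, -0.4, 9.2]
finger_gap: 0.0001
finger_force: 4.1
```

The corner is firm: 9 N and no sinking. I release and check.

```bash
python3 -m pendant '[[[0,0,-1,0,0,0,0],[0,0,-3,0,0,0,0],[0,0,-10,0,0,0,0],[0,0,-40,0,0,0,0],[50,0,-80,0,0,0,0],[110,0,-100,0,0,0,0],[170,0,-100,0,0,0,0],[220,0,-100,0,0,0,0],[220,0,-100,0,0,0,0],[220,0,-100,0,0,0,0]]]'|sed -n 1,2p
python3 - <<'E'
from workcell import *
import cv2
a=read_camera("top")[150:230,265:385,::-1];b=read_camera("side")[190:255,285:385,::-1]
f=lambda a:cv2.resize(a,(480,300),interpolation=2)
cv2.imwrite("pics/f.png",cv2.vconcat([f(a),f(b)]))
E
```

```text
t: 25.22
eef_pos: [0.3935, -0.0542, 0.1823]
```

View pics/f.png

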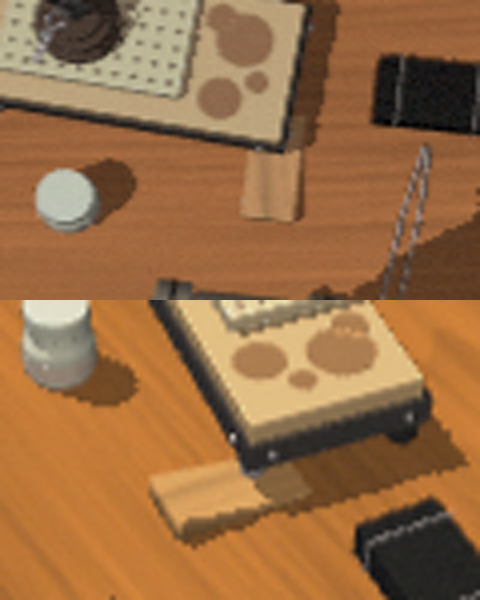

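The final view shows the wedge's thin end under the bare leg: the leg bottom is at (255,467), about mid-width. The hearth is level and in place, and nothing else has moved.

```bash
python3 -c "
from workcell import *
print(job_done())"
```

```text
the job is handed in; nothing more can be done
None
```

The job is handed in, with no verdict returned: the corner rocked when first pressed, the wooden wedge went snug under the bare leg at about 4 N, and a second press of about 9 N showed no rocking, with nothing else seen to move.

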